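Push a moisture tin down the feed chute to the stop

TASK

Load the smallest of the three white moisture tins into the feed chute: set it upright in the flared mouth at the high end, then push it down the channel, past the sprung brake shoe, until it rests against the screw stop. Seat it there with a definite press of about 6 N (3 N at least) beyond the drag of the brake, never with more than 16 N on the stop or the chute, and withdraw. Leave the two bigger tins and the vial where they stand.

Things in the scene. Friction and masses are not known exactly. Their poses are not given: they have to be found in the camera images.
- tin_small: the smallest of three white lidded moisture tins standing on the worktop to the right of the balance: round, seen 52 mm wide and 27 mm high, its firm body 49 mm in diameter and 24 mm high, 0.08 to 0.17 kg. Origin: centre of its underside, z up its axis.
- tin_big_a: one of the two bigger white moisture tins, 58 mm wide, 27 mm high; too wide for the chute. Origin: centre of underside. Bystander; the three tins trade places.
- tin_big_b: the other bigger white moisture tin, 58 mm wide, 27 mm high. Origin: centre of underside. Bystander.
- vial: capped sample vial, 30 mm wide, 64 mm high, standing left of the chute. Origin: centre of underside. Bystander.
- chute: fixed aluminium channel on a dark base plate 116 mm wide. Origin: on the worktop under its centre line; x level, along the channel to the low end (away from the robot), y left, z up. The surface falls 12 deg (0.2094 rad) to +x and is 50 mm above the origin. All 's' below: distance down the slope from that point. Surface s -95 to 125 mm; side walls 14 mm high, 53.6 mm apart inside from s -47 on.
- chute_mouth (a point): point on the running surface in the middle of the mouth, s = -60 mm: a good place for the tin's underside centre. Here the walls flare, to 80 mm apart at s -95. Axes as the chute's. The tin does not slide by itself on this slope.
- chute_brake (a point): point on the surface, centre line, s = 6 mm, where the black brake shoe becomes straight (to s 86); its slanted lead-in starts at s -24. It stands on the left, 15 to 24 mm above the surface, 8 mm in from the wall; the tin pushes it aside against a spring (2 N, 0.5 N more per mm). Pushing the tin past takes up to about 12 N, changing on the way.
- chute_bridge (a point): middle of the underside of the bridge bar, 36 mm above the surface, s = 73 to 87 mm, 6 mm thick, on posts outside the walls. The tin fits beneath it, and gets there where the stop is set far down; keep the gripper clear of it.
- stop: stop block, s 109 to 123 mm, 50 mm wide, 28 mm high. Origin NOT on it: on the surface at s = 0; x down the slope, z square to it. Its steel screw on the centre line points uphill and ends in a rubber-backed pad (gives 1 mm at 10 N), 18 mm wide, 13 mm above the surface. The screw is set anew each time: pad face at s 66 to 100, not measured; feel for it (tin centre then s 41 to 76). 16 N at most.
Mind the look-alikes: they are no part of the job. Leave any green look-alike of the tin_small alone.

How it is judged:
On the way, in this order (a step that is already met when the one before it is completed fails the run):
1. the small tin stands in the upper part of the chute, on its running surface (x of tin_small in the frame of stop between -0.1 and 0 m and y of tin_small in the frame of stop between -0.02 and 0.02 m and z of tin_small in the frame of stop between -0.004 and 0.006 m and angle between the z axis of tin_small and the z axis of stop, either way round below 0.15 rad), for 0.15 s.
2. the tin is pressed against the stop with at least 3 N (contact force between tin_small and stop above 3 N), for 0.15 s.
At the end, for the whole second after the job is handed in: The small tin lies flat on the running surface at the low end of the chute (within 6 mm of it and 0.1 rad of square to it), at rest, touching the stop's pad (contact of more than 0.03 N), let go by the robot (contact force between tin_small and stop above 0.03 N and x of tin_small in the frame of stop between 0.037 and 0.08 m and z of tin_small in the frame of stop below 0.006 m and angle between the z axis of tin_small and the z axis of stop, either way round below 0.1 rad and linear speed of tin_small below 0.01 m/s and contact force between tin_small and the arm below 0.1 N).
It fails at once if the stop takes more than 16 N (contact force between anything else and stop above 16 N).
It fails at once if the robot presses on the chute or its stop with more than 16 N (contact force between the arm and chute above 16 N).
It fails at once if a bigger tin or the vial is moved by more than 20 mm (distance of any of tin_big_a, tin_big_b, vial from where it was at the start of the episode above 0.02 m).
It also fails if it takes over 70 s, if anything falls off the work surface, if the arm or the gripper's body presses on something with over 40 N, if the wrist force passes 120 N, or if a joint passes its speed limit or range.

ROBOT

A 6-joint arm with a two-finger parallel gripper is mounted at the origin on a cart in front of the work surface, level with it; the furniture and walls round the work are solid. World frame = base frame: x ahead of the robot, y to its left, z up, the work surface at z = 0. Lengths are in m, angles in rad, forces in N, time in s.
With the tool pointing down it reaches from about 0.35 to 0.85 m from the base axis. Payload 8.1 kg.
Tool frame: the origin (TCP) lies at the centre of the arm's flange, where the gripper is bolted on; the fingertips stand 186 mm ahead of it and the grasp point (between the pads) lies 167 mm ahead of it; z points along the fingers, y is the line along which they close (so a half turn about z gives the same grasp; the last joint's range is limited). The gripper opens to 93 mm and grips with 3 to 60 N. Pads are 15 mm wide; open, the fingers measure 128 mm over their backs; the gripper's body (75 mm by 188 mm) begins 65 mm behind the grasp point.
Start: joints at [-1.282, 0.13, 1.488, -0, 1.523, -0.085], TCP at [0.219, -0.559, 0.405] pointing down, gripper open.
Joint ranges: [-2.96, 2.96], [-0.89, 2.26], [0.02, 2.5], [-1.34, 4.48], [0, 2.73], [-2.66, 2.66]. Speed limits (rad/s): [2.39, 2.39, 2.79, 3.14, 3.14, 3.14].

INTERFACE

Orientations are given as a rotation vector (axis times angle).
In Python, from plant import robot gives the robot as it stands.
- The arm moves only by the tool apply_moves, never from a script. Its argument "series" is a list of rows, each a list of 2 entries, a list of its own where there are three numbers: the shift along the tool's x, y, z in mm, then the turn, a rotation vector about the tool's x, y, z in rad. A call has 1 to 12 rows; each row shifts and turns the commanded pose from where the row before left it, along the tool's axes as they then stand; what a row does not reach is not made up. A row lasts 1/12 s, in which the tool goes at most 41.7 mm and 7.16 degrees, less where a joint would pass 70% of its speed; a pose out of reach is approached as far as the arm can. A call is refused whole if a number of a shift passes 41.7 or a number of a turn 0.125, either way. A call with a gripper value outside its range is refused whole. "claw" is the opening, from 0 (shut) to 1 (fully open), set as the call begins (left out, the last holds). The fingers move at their own pace and stop on an object; "newtons" is the grip in N (left out, the last holds). Time passes only in rows, so rows that do not move let the fingers close. It gives the time, the measured TCP pose, the force, the opening and the grip force at its end, in the units of the state.
- robot.read_state(): the state, without advancing time (a new reading comes with each control period).
- robot.read_camera(name): name is "scene" or "side" or "wrist"; returns (picture, depth): 384x512x3 uint8, blue, green, red; 384x512 float32, m along the optical axis (not along the pixel's ray), 0 where there is no reading.
- robot.calibration(name): a dict with "fx", "fy", "cx", "cy" (pixels), "extrinsics" (4x4, takes a point from world to camera coordinates). Camera axes: x right, y down, z forward; pixel columns grow to the right and rows downward; lengths in m; the calibration is good to about 2 mm. The wrist camera is an equidistant fisheye: a pixel r from the principal point sees the ray r / f radians off the axis. A picture is of the moment at which its call begins: read the wrist's pose just before it. calibration takes no time and is no camera call; for the wrist camera it gives the pose at the moment of the call.
- robot.close_job(): hands the job in; it is judged then, once.
The state is a dict: "t": time; "q": joint angles; "dq": joint speeds; "joint_torque": joint torques, N m; "tool_pos": TCP position; "orientation": TCP orientation; "force": force on the tool from outside, world axes, zero at the start; "wrist_torque": the same for the moment, N m; "opening": finger opening in m; "gripper_force": force on a finger pad.
Only numpy, scipy, OpenCV 4.12 (cv2) and the standard library are available. Lean on these libraries where they do the work, as an engineer would, in place of code of your own. Each camera call takes 0.05 s, during which the arm holds its last target. There are 200 camera calls.

## Working session

There is one attempt and no reset: what is moved stays moved. The work goes in short steps, Python scripts to look and compute and a tool call to move; the robot and the scene stay as the last step left them, time stands still between calls to the robot, and variables do not carry over. Pictures are saved under pics/ and viewed, at most 10 in all, crops included, and the job is handed in when it is done.

Besides the shell and the picture viewer there is one more tool, called after "Emit:" in YAML: its name, and indented under it one key for each argument. apply_moves: Moves the arm, as the interface text tells. Its arguments: {"type":"object","properties":{"series":{"type":"array"},"claw":{"type":"number"},"newtons":{"type":"number"}},"required":["series"]}

```bash
ls; mkdir -p pics; python3 - <<'E'
from plant import robot
import cv2,numpy as np
s=robot.read_state();print({k:np.round(v,3) for k,v in s.items()})
for n in("scene","side"):
    c=robot.calibration(n);p,d=robot.read_camera(n)
    cv2.imwrite(f"pics/{n}0.png",p);np.savez(f"pics/{n}0.npz",p=p,d=d,**c);print(n,c)
E
```

```text
pics
{'t': np.float64(0.0), 'q': array([-1.282,  0.131,  1.489,  0.   ,  1.523, -0.085]), 'dq': array([-0.   ,  0.   , -0.001,  0.   ,  0.001,  0.001]), 'joint_torque': array([-0.0000e+00, -5.5983e+01, -4.9177e+01,  7.7000e-02,  3.5000e-02,
       -0.0000e+00]), 'tool_pos': array([ 0.219, -0.558,  0.404]), 'orientation': array([-3.085, -0.583,  0.   ]), 'force': array([ 0.161, -0.017,  0.424]), 'wrist_torque': array([-0.023, -0.04 ,  0.009]), 'gripper_force': np.float64(0.0), 'opening': np.float64(0.093)}
scene {'fx': 390.97386648915096, 'fy': 390.97386648915096, 'cx': 258.9939203306433, 'cy': 189.78737860662804, 'extrinsics': array([[-0.70858995, -0.70561064,  0.0037297 ,  0.33689741],
       [-0.36817865,  0.36521376, -0.85502245,  0.24949426],
       [ 0.6019508 , -0.6072335 , -0.51857758,  1.0220867 ],
       [ 0.        ,  0.        ,  0.        ,  1.        ]])}
side {'fx': 435.9991291588644, 'fy': 435.9991291588644, 'cx': 255.31403272604624, 'cy': 190.66367628085786, 'extrinsics': array([[ 9.99954930e-01,  3.71344896e-03,  8.73776582e-03,
        -5.04401354e-01],
       [ 9.48993872e-03, -4.18242698e-01, -9.08285741e-01,
         7.44159864e-02],
       [ 2.81634015e-04,  9.08327725e-01, -4.18259088e-01,
         1.71714598e+00],
       [ 0.00000000e+00,  0.00000000e+00,  0.00000000e+00,
         1.00000000e+00]])}
```

View pics/scene0.png

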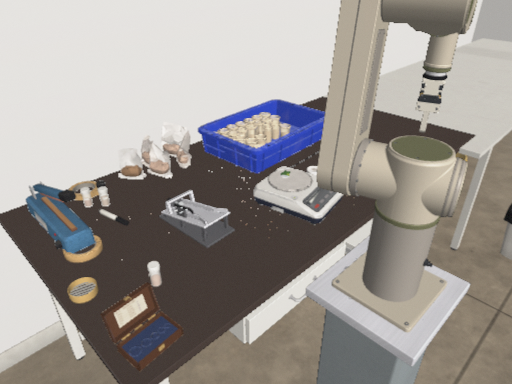

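View pics/side0.png

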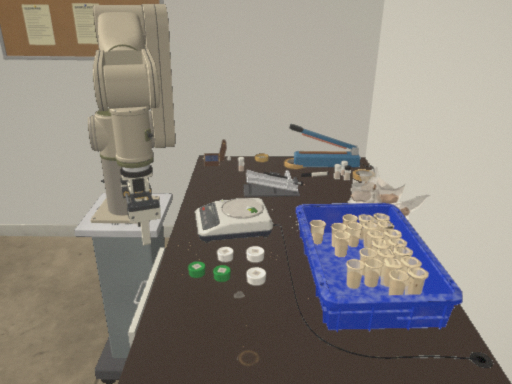

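The scene picture shows the chute at about (197,215), with the vial at (155,273). The side picture shows three white tins at (225,255), (255,254) and (256,276), green look-alikes at (196,269) and (221,272), and the chute at (272,184). Next I measure them.

```bash
cat > h.py <<'E'
import numpy as np,cv2
def load(n):
    z=np.load(f"pics/{n}.npz");return z
def cloud(z):
    d=z["d"];v,u=np.mgrid[:d.shape[0],:d.shape[1]]
    c=np.stack([(u-z["cx"])/z["fx"]*d,(v-z["cy"])/z["fy"]*d,d],-1)
    E=z["extrinsics"];return (c-E[:3,3])@E[:3,:3]
def onplane(z,uv,h):
    E=z["extrinsics"];R=E[:3,:3];o=-R.T@E[:3,3]
    uv=np.atleast_2d(uv).astype(float)
    r=np.c_[(uv[:,0]-z["cx"])/z["fx"],(uv[:,1]-z["cy"])/z["fy"],np.ones(len(uv))]@R
    return o+r*((h-o[2])/r[:,2])[:,None]
E
python3 - <<'E'
from h import *
z=load("side0");P=cloud(z);p=z["p"]
hsv=cv2.cvtColor(p,cv2.COLOR_BGR2HSV)
m=((hsv[...,1]<50)&(hsv[...,2]>130)).astype(np.uint8);m[:240]=0;m[295:]=0;m[:,:205]=0;m[:,280:]=0
n,l,st,ce=cv2.connectedComponentsWithStats(m)
for i in range(1,n):
    if st[i,4]<40: continue
    q=P[l==i];q=q[(q[:,2]>.0)&(q[:,2]<.05)]
    t=q[q[:,2]>np.percentile(q[:,2],90)-.004]
    x0,y0,w,h=st[i,:4];a=onplane(z,[[x0,y0+h/2-2],[x0+w,y0+h/2-2]],.02)
    print(st[i],ce[i],"z90",np.percentile(q[:,2],90),"top mid",(t.min(0)+t.max(0))/2,"ext",np.ptp(t,axis=0),"w",a[1,0]-a[0,0],(a[0]+a[1])/2)
crop=cv2.resize(p[235:300,180:290],None,fx=7,fy=7,interpolation=cv2.INTER_CUBIC)
cv2.imwrite("pics/tins.png",crop)
z=load("scene0");P=cloud(z)
crop=cv2.resize(z["p"][180:300,130:250],None,fx=4.8,fy=4.8,interpolation=cv2.INTER_CUBIC);cv2.imwrite("pics/chute.png",crop)
E
```

```text
[217 247  17  15 211] [224.68246445 253.8056872 ] z90 0.02833796407900824 top mid [ 0.40923    -0.33480859  0.02724874] ext [0.04864777 0.05462414 0.00567218] w 0.05477302885217428 [ 0.4093247  -0.33310746  0.02      ]
[246 246  18  16 253] [254.58893281 253.58893281] z90 0.028360329972112505 top mid [ 0.50434319 -0.33371582  0.02763504] ext [0.05185615 0.06447122 0.00647437] w 0.0582312439818809 [ 0.5044629  -0.32850723  0.02      ]
[246 267  20  18 302] [255.55298013 275.57284768] z90 0.028426984424103328 top mid [ 0.50786459 -0.45121094  0.02798271] ext [0.05382722 0.06182135 0.00704707] w 0.059695709828866406 [ 0.50797329 -0.4487057   0.02      ]
```

View pics/chute.png

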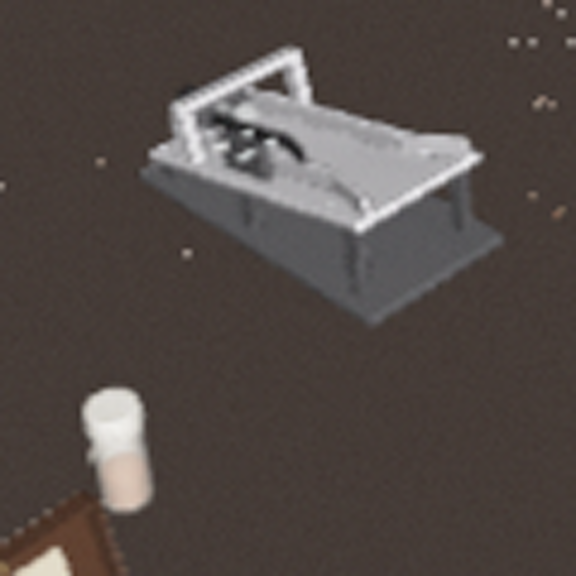

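The crop shows the chute clearly. The mouth is at the right end, crop (360,225) to (480,155), and the bridge at the upper left, (175,105) to (300,55). The base plate corners are at (145,172), (375,322) and (502,238). The vial is at crop (118,450), well clear. By width (54.8 against 58 and 60 mm), the small tin is the one at about (0.409,-0.334).

```bash
python3 - <<'E'
from h import *
z=load("scene0");P=cloud(z)
c=np.array([[145,172],[375,322],[502,238]])/4.8+[130,180]
for h in(0,.004,.008):
    q=onplane(z,c,h);e=q[1]-q[0];f=q[2]-q[1];print(h,q[:,:2].round(4).tolist(),"long",np.linalg.norm(e),np.arctan2(-e[1],-e[0]),"wide",np.linalg.norm(f),np.arctan2(f[1],f[0]))
hsv=cv2.cvtColor(z["p"],cv2.COLOR_BGR2HSV)
print("plate z",[P[int(v),int(u)].round(4).tolist() for u,v in np.array([[300,270],[370,300],[430,240]])/4.8+[130,180]])
q=P[180:260,150:245].reshape(-1,3);q=q[(q[:,2]>.025)&(q[:,2]<.13)&(q[:,0]>.3)]
print(len(q),q.min(0),q.max(0))
from scipy.optimize import least_squares
# plane z=a+b x+c y by robust fit
A=np.c_[np.ones(len(q)),q[:,:2]]
# start from slope 12deg along est. axis
r=least_squares(lambda k:A@k-q[:,2],np.linalg.lstsq(A,q[:,2],rcond=None)[0],loss="cauchy",f_scale=.002).x
print("plane",r,"slope deg",np.degrees(np.arctan(np.hypot(*r[1:]))),"yaw",np.arctan2(-r[2],-r[1]))
res=A@r-q[:,2];print("inl",(abs(res)<.003).sum())
i=q[abs(res)<.003];print(cv2.minAreaRect(i[:,:2].astype(np.float32)))
z2=load("side0");P2=cloud(z2);q2=P2[165:200,235:305].reshape(-1,3);q2=q2[(q2[:,2]>.02)&(q2[:,2]<.14)&(q2[:,1]>-.2)]
print(len(q2),q2.min(0),q2.max(0));np.savez("pics/q.npz",q=q,q2=q2)
E
```

```text
0 [[0.6891, 0.2464], [0.4526, 0.2353], [0.461, 0.1229]] long 0.23675484549035292 0.046912207732048794 wide 0.11264801598783213 -1.4967765033276035
0.004 [[0.6839, 0.2492], [0.4487, 0.2381], [0.4569, 0.1264]] long 0.23547870743314148 0.04691220773204871 wide 0.11204082917408933 -1.4967765033276041
0.008 [[0.6786, 0.252], [0.4447, 0.241], [0.4529, 0.1299]] long 0.23420256937593004 0.0469122077320491 wide 0.11143364236034665 -1.4967765033276037
plate z [[0.5192, 0.2433, 0.0087], [0.4626, 0.2306, 0.0107], [0.4878, 0.1635, 0.0056]]
1355 [0.4630021  0.13466403 0.02538093] [0.71123014 0.24880039 0.08479638]
plane [ 0.1677828  -0.1945249  -0.03292692] slope deg 11.160663426707925 yaw 0.16767901700744764
inl 580
((0.5715247988700867, 0.1925228089094162), (0.2162332683801651, 0.1043882966041565), 2.5361685752868652)
822 [ 0.4245045  -0.07058304  0.02049478] [0.71364572 0.43915199 0.089013  ]
```

Emit:
apply_moves:
  series:
    - [[0,0,0],[0,0,-0.12]]
    - [[0,0,0],[0,0,-0.12]]
    - [[0,0,0],[0,0,-0.12]]
    - [[0,0,0],[0,0,-0.12]]
    - [[0,0,0],[0,0,-0.12]]
    - [[0,0,0],[0,0,-0.12]]
    - [[0,0,0],[0,0,-0.12]]
    - [[0,0,0],[0,0,-0.12]]
    - [[0,0,0],[0,0,-0.12]]
    - [[0,0,0],[0,0,-0.12]]
    - [[0,0,0],[0,0,0]]
  claw: 0.78
  newtons: 15

```text
t: 1.02
tool_pos: [0.2191, -0.5584, 0.4042]
orientation: [-2.211, -2.231, -0.001]
force: [-0.4, -0.3, 0.1]
opening: 0.0727
gripper_force: 0.0
```

Emit:
apply_moves:
  series:
    - [[20,17,4.5],[0,0,0]]
    - [[20,17,4.5],[0,0,0]]
    - [[20,17,4.5],[0,0,0]]
    - [[20,17,4.5],[0,0,0]]
    - [[20,17,4.5],[0,0,0]]
    - [[20,17,4.5],[0,0,0]]
    - [[20,17,4.5],[0,0,0]]
    - [[20,17,4.5],[0,0,0]]
    - [[20,17,4.5],[0,0,0]]
    - [[20,17,4.5],[0,0,0]]
    - [[20,17,4.5],[0,0,0]]
    - [[0,0,0],[0,0,0]]

```text
t: 2.02
tool_pos: [0.4073, -0.3348, 0.3539]
orientation: [-2.218, -2.222, -0.003]
force: [-0.1, 1.0, 0.4]
opening: 0.0727
gripper_force: 0.0
```

```bash
cat >> h.py <<'E'
def wrays(c,uv):  # fisheye pixels -> world origin, unit rays
    E=c["extrinsics"];R=E[:3,:3];uv=np.atleast_2d(uv).astype(float)
    a=(uv-[c["cx"],c["cy"]])/[c["fx"],c["fy"]];t=np.linalg.norm(a,axis=1)+1e-12
    d=np.c_[a*(np.sin(t)/t)[:,None],np.cos(t)]
    return -R.T@E[:3,3],d@R
def wplane(c,uv,h):
    o,r=wrays(c,uv);return o+r*((h-o[2])/r[:,2])[:,None]
def wproj(c,X):
    E=c["extrinsics"];p=np.atleast_2d(X)@E[:3,:3].T+E[:3,3];n=np.linalg.norm(p[:,:2],axis=1);t=np.arctan2(n,p[:,2])
    return p[:,:2]/n[:,None]*t[:,None]*[c["fx"],c["fy"]]+[c["cx"],c["cy"]]
def wcloud(c,d):
    v,u=np.mgrid[:d.shape[0],:d.shape[1]];o,r=wrays(c,np.c_[u.ravel(),v.ravel()])
    E=c["extrinsics"];k=r@E[2,:3];return (o+r*(d.ravel()/k)[:,None]).reshape(*d.shape,3)
def grab(n):
    from plant import robot
    s=robot.read_state();c=robot.calibration("wrist");p,d=robot.read_camera("wrist")
    cv2.imwrite(f"pics/{n}.png",p);np.savez(f"pics/{n}.npz",p=p,d=d,**c);return s,c,p,d
E
python3 - <<'E'
from h import *
s,c,p,d=grab("w1");print(s["t"],s["tool_pos"],s["orientation"],c["fx"],c["cx"],c["cy"],(-c["extrinsics"][:3,:3].T@c["extrinsics"][:3,3]))
P=wcloud(c,d)
hsv=cv2.cvtColor(p,cv2.COLOR_BGR2HSV)
m=((hsv[...,1]<60)&(hsv[...,2]>140)&(P[...,2]>.012)&(P[...,2]<.04)&(d>0)).astype(np.uint8)
n,l,st,ce=cv2.connectedComponentsWithStats(m)
for i in range(1,n):
    if st[i,4]<150: continue
    q=P[l==i];t=q[q[:,2]>.022]
    cn=cv2.findContours((l==i).astype(np.uint8),0,1)[0][0][:,0]
    w=wplane(c,cn,.026)[:,:2].astype(np.float32)
    print(st[i],ce[i].round(),"z",np.percentile(q[:,2],90).round(4),"circ",cv2.minEnclosingCircle(w),cv2.fitEllipse(w) if len(w)>5 else "")
E
```

```text
2.0167 [ 0.40733913 -0.33476343  0.35387222] [-2.21813014 -2.2215723  -0.00278372] 297.3186396354542 256.12029857520395 188.21892412446562 [ 0.40869231 -0.26090964  0.33417493]
[  0   0  35  27 381] [15. 10.] z 0.0134 circ ((0.08390086144208908, -0.08713077008724213), 0.039950281381607056) ((0.07702168077230453, -0.09452071040868759), (0.03618600219488144, 0.0737932100892067), 78.92362213134766)
[ 320  148   51   52 2061] [345. 174.] z 0.0273 circ ((0.5056096315383911, -0.32793399691581726), 0.030313992872834206) ((0.5061872005462646, -0.32752248644828796), (0.056635331362485886, 0.058865487575531006), 58.544891357421875)
[ 234  152   48   48 1804] [258. 176.] z 0.0274 circ ((0.41026702523231506, -0.3304578959941864), 0.02621522918343544) ((0.41068464517593384, -0.3304455578327179), (0.04999431595206261, 0.05161844566464424), 176.6475067138672)
[244 254  23  18 291] [255. 263.] z 0.027 circ ((0.4075819253921509, -0.4358111619949341), 0.015125089325010777) ((0.4073426425457001, -0.4352899193763733), (0.02325601316988468, 0.025600340217351913), 112.8109359741211)
```

Wrist view: the small tin is at pixel (258,176), 52 mm wide, centre (0.4107,-0.3304). I descend onto it.

Emit:
apply_moves:
  series:
    - [[2.2,1.7,12],[0,0,0]]
    - [[2.2,1.7,20],[0,0,0]]
    - [[0,0,20],[0,0,0]]
    - [[0,0,20],[0,0,0]]
    - [[0,0,20],[0,0,0]]
    - [[0,0,20],[0,0,0]]
    - [[0,0,20],[0,0,0]]
    - [[0,0,15],[0,0,0]]
    - [[0,0,10],[0,0,0]]
    - [[0,0,5],[0,0,0]]
    - [[0,0,0],[0,0,0]]
    - [[0,0,0],[0,0,0]]

```text
t: 3.07
tool_pos: [0.4087, -0.3341, 0.1936]
orientation: [2.219, 2.223, -0.0]
force: [-0.2, -0.3, -0.2]
opening: 0.0729
gripper_force: 0.0
```

Emit:
apply_moves:
  series:
    - [[0,0,0],[0,0,0]]
    - [[0,0,0],[0,0,0]]
    - [[0,0,0],[0,0,0]]
    - [[0,0,0],[0,0,0]]
    - [[0,0,0],[0,0,0]]
    - [[0,0,0],[0,0,0]]
    - [[0,0,0],[0,0,0]]
    - [[0,0,0],[0,0,0]]
  claw: 0.3
  newtons: 15

```text
t: 3.73
tool_pos: [0.4091, -0.3338, 0.1938]
orientation: [2.217, 2.224, 0.0]
force: [-0.7, 0.3, 6.4]
opening: 0.0489
gripper_force: 15.0
```

Emit:
apply_moves:
  series:
    - [[0,0,-5],[0,0,0]]
    - [[0,0,-15],[0,0,0]]
    - [[0,0,-20],[0,0,0]]
    - [[0,0,-20],[0,0,0]]
    - [[0,0,-20],[0,0,0]]
    - [[0,0,-20],[0,0,0]]
    - [[0,0,-20],[0,0,0]]
    - [[0,0,-20],[0,0,0]]
    - [[0,0,-20],[0,0,0]]
    - [[0,0,-20],[0,0,0]]
    - [[0,0,-10],[0,0,0]]
    - [[0,0,0],[0,0,0]]

```text
t: 4.73
tool_pos: [0.4093, -0.334, 0.3859]
orientation: [2.215, 2.222, 0.0]
force: [0.2, -0.3, -1.0]
opening: 0.0484
gripper_force: 15.0
```

Emit:
apply_moves:
  series:
    - [[25,5,0],[0,0,0]]
    - [[38,8,0],[0,0,0]]
    - [[38,8,0],[0,0,0]]
    - [[38,8,0],[0,0,0]]
    - [[38,8,0],[0,0,0]]
    - [[38,8,0],[0,0,0]]
    - [[38,8,0],[0,0,0]]
    - [[38,8,0],[0,0,0]]
    - [[38,8,0],[0,0,0]]
    - [[38,8,0],[0,0,0]]
    - [[38,8,0],[0,0,0]]
    - [[30,8,0],[0,0,0]]

```text
t: 5.73
tool_pos: [0.5, 0.1044, 0.3814]
orientation: [-2.216, -2.225, 0.002]
force: [0.5, -0.2, -2.0]
opening: 0.0486
gripper_force: 15.0
```

Emit:
apply_moves:
  series:
    - [[0,0,0],[0,0,0]]
    - [[0,0,0],[0,0,0]]
    - [[0,0,0],[0,0,0]]

```text
t: 5.98
tool_pos: [0.5001, 0.1016, 0.3816]
orientation: [-2.216, -2.225, 0.004]
force: [-0.4, 0.9, -1.6]
opening: 0.0484
gripper_force: 15.0
```

```bash
python3 - <<'E'
from h import *
s,c,p,d=grab("w2");print(s["t"],s["tool_pos"],s["orientation"],s["force"],s["opening"])
E
```

```text
5.9833 [0.50012488 0.10163404 0.38164815] [-2.21625815 -2.22476024  0.00354042] [-0.42487046  0.93106406 -1.56140509] 0.04837492026797818
```

View pics/w2.png

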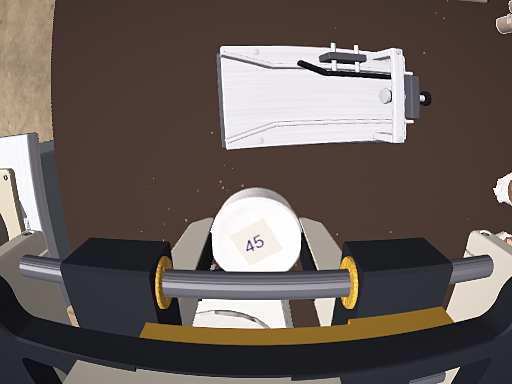

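The picture shows the tin held upright, label 45, at (256,235). The chute's high end is at (220,46) to (224,149), the bridge at (400,47) to (403,142), the screw pad at (386,96) and the brake shoe from (300,63). I locate the chute from the depth cloud.

```bash
python3 - <<'E'
from h import *
z=load("w2");c={k:z[k] for k in("fx","fy","cx","cy","extrinsics")};P=wcloud(c,z["d"]);d=z["d"]
a=P[80:118,240:290].reshape(-1,3)
A=np.c_[np.ones(len(a)),a[:,:2]];k=np.linalg.lstsq(A,a[:,2],rcond=None)[0]
print("surf",k,"slope",np.degrees(np.arctan(np.hypot(k[1],k[2]))),"yaw",np.arctan2(-k[2],-k[1]),"rms",np.std(A@k-a[:,2]))
n=np.array([-k[1],-k[2],1]);n/=np.linalg.norm(n)
R=P[25:170,205:445];H=(R-[0,0,k[0]])@n
# wall tops
pts=R[(H>.009)&(H<.018)]
top=pts[pts[:,1]>.185];bot=pts[pts[:,1]<.185]
for nm,t in(("L",top),("R",bot)):
    t=t[(t[:,0]>.53)&(t[:,0]<.66)];f=np.polyfit(t[:,0],t[:,1],1);f=np.polyfit(*t[abs(np.polyval(f,t[:,0])-t[:,1])<.004,:2].T,1)
    print(nm,len(t),"slope",f[0],"y at .5,.57,.65",np.polyval(f,[.5,.57,.65]))
b=R[(H>.038)&(H<.048)];print("bridge",len(b),cv2.minAreaRect(b[:,:2].astype(np.float32)),b.min(0),b.max(0),np.median(b,0))
# high-end edge by rays to its height
print("edge",wplane(c,[[220,46],[224,149]],.070))
# plate (low) corners by plane
s=R[(abs(H)<.003)];print("surf ext",cv2.minAreaRect(s[:,:2].astype(np.float32)),s.min(0),s.max(0))
E
```

```text
surf [ 0.2098864  -0.25157412 -0.1047803 ] slope 15.244191286821948 yaw 0.3946480132234828 rms 0.018070232480929274
L 389 slope 0.031730472508291536 y at .5,.57,.65 [0.21896515 0.22118628 0.22372472]
R 458 slope 0.04978962738800888 y at .5,.57,.65 [0.16060148 0.16408675 0.16806992]
bridge 891 ((0.6465064287185669, 0.19762305915355682), (0.017213352024555206, 0.10020656883716583), 4.9150543212890625) [0.63389741 0.1473339  0.0637335 ] [0.65675178 0.24722274 0.07800476] [0.64479858 0.18505709 0.07429439]
edge [[0.46516463 0.23875102 0.07      ]
 [0.46886943 0.13597326 0.07      ]]
surf ext ((0.6138061285018921, 0.20471061766147614), (0.29326191544532776, 0.18594862520694733), 3.721280336380005) [ 0.46543735  0.12143999 -0.00268273] [0.7660219  0.30475667 0.07758531]
```

```bash
python3 - <<'E'
from h import *
z=load("w2");c={k:z[k] for k in("fx","fy","cx","cy","extrinsics")};p=z["p"];d=z["d"]
P=wcloud(c,d)
print("tin top z",np.median(P[205:250,235:275,2]))
m=((p.min(2)>205)&(P[...,2]>.2)).astype(np.uint8);m[:180]=0;m[266:]=0;m[:,:200]=0;m[:,312:]=0
n,l,st,ce=cv2.connectedComponentsWithStats(m);i=1+st[1:,4].argmax();print(st[i])
cn=max(cv2.findContours((l==i).astype(np.uint8),0,1)[0],key=len)[:,0];cn=cn[(cn[:,1]<262)]
cn=np.array([x for x in cn if abs(x[1]-st[i,1])<70])
for h in (.213,.216):
    w=wplane(c,cn,h)[:,:2]
    A=np.c_[2*w,np.ones(len(w))]
    from scipy.optimize import least_squares
    f=least_squares(lambda k:np.hypot(*(w-k[:2]).T)-k[2],[.5,.1,.026],loss="soft_l1",f_scale=.001).x
    print(h,"circle",f)
    res=np.hypot(*(w-f[:2]).T)-f[2];g=abs(res)<.001;print(g.mean())
E
```

```text
tin top z 0.2139371002774771
[ 210  195   91   71 5252]
0.213 circle [0.50075972 0.10538324 0.02508857]
0.8920454545454546
0.216 circle [0.50077016 0.10679778 0.02458199]
0.9034090909090909
```

Emit:
apply_moves:
  series:
    - [[15,8,12],[0,0,-0.042]]
    - [[15,8,12],[0.05,0,0]]
    - [[15,8,12],[0.055,0,0]]
    - [[15,8,12],[0.055,0,0]]
    - [[15,8,12],[0.05,0,0]]
    - [[12,8,10],[0,0,0]]
    - [[0,0,0],[0,0,0]]
    - [[0,0,0],[0,0,0]]
    - [[0,0,0],[0,0,0]]

```text
t: 6.78
tool_pos: [0.5391, 0.1889, 0.31]
orientation: [-2.066, -2.159, 0.227]
force: [0.5, -0.0, -1.0]
opening: 0.0488
gripper_force: 15.0
```

```bash
cat >> h.py <<'E'
from scipy.spatial.transform import Rotation as Ro
ORG=np.array([.5597,.1926,.05]);YAW=.046
RC=Ro.from_rotvec([0,0,YAW])*Ro.from_rotvec([0,.2094,0])  # stop frame: x down slope,y left,z normal
def chute(X): return RC.inv().apply(np.asarray(X)-ORG)
RT=RC*Ro.from_matrix(np.array([[0,1,0],[1,0,0],[0,0,-1.]]))  # wanted tool
def report():
    from plant import robot
    s=robot.read_state();T=Ro.from_rotvec(s["orientation"])
    tip=s["tool_pos"]+T.apply([0,0,.186])
    print("t",s["t"],"tcp",s["tool_pos"].round(4),"tip in chute mm",(chute(tip)*1e3).round(2),"tin",(chute(s["tool_pos"]+T.apply([.004,.0005,.194]))*1e3).round(2),
     "turn to go",(T.inv()*RT).as_rotvec().round(4),"F chute",RC.inv().apply(s["force"]).round(2))
    return s,T
E
python3 -c "
from h import *
report()"
```

```text
t 6.7833 tcp [0.5391 0.1889 0.31  ] tip in chute mm [-74.35  -2.76  63.99] tin [-73.84   1.24  55.99] turn to go [-0.0001 -0.0001 -0.0022] F chute [ 0.64 -0.07 -0.85]
```

Emit:
apply_moves:
  series:
    - [[-0.6,4,4],[0,0,0]]
    - [[-0.6,5,8],[0,0,0]]
    - [[0,5,8],[0,0,0]]
    - [[0,0,8],[0,0,0]]
    - [[0,0,8],[0,0,0]]
    - [[0,0,6],[0,0,0]]
    - [[0,0,4],[0,0,0]]
    - [[0,0,2],[0,0,0]]
    - [[0,0,0],[0,0,0]]
    - [[0,0,0],[0,0,0]]

```text
t: 7.62
tool_pos: [0.5428, 0.1892, 0.2599]
orientation: [-2.065, -2.16, 0.227]
force: [0.3, 0.2, -2.0]
opening: 0.0484
gripper_force: 15.0
```

```bash
python3 - <<'E'
from h import *
report();s,c,p,d=grab("w3")
E
```

```text
t 7.6167 tcp [0.5428 0.1892 0.2599] tip in chute mm [-60.32  -2.54  15.76] tin [-59.82   1.46   7.76] turn to go [-0.0003 -0.0002 -0.0008] F chute [ 0.75  0.17 -1.91]
```

View pics/w3.png

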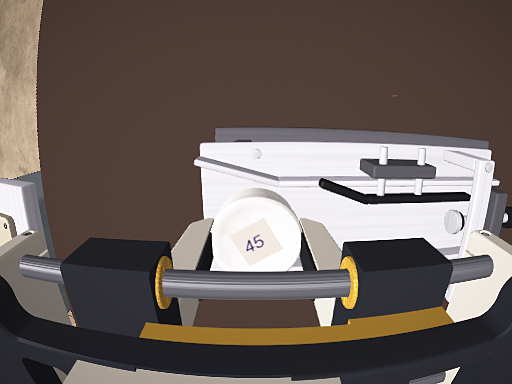

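The tin is just above the mouth. The left wall's kink (s = -47) is at (276,182) and the brake shoe starts at (322,183). I check the lateral fit from these before lowering.

```bash
python3 - <<'E'
from h import *
z=load("w3");c={k:z[k] for k in("fx","fy","cx","cy","extrinsics")};p=z["p"]
def onh(uv,h):
    o,r=wrays(c,uv);o=chute(o);r=RC.inv().apply(r);return ((o+r*((h-o[2])/r[:,2])[:,None])*1e3).round(1)
g=cv2.cvtColor(p,cv2.COLOR_BGR2GRAY)
for u in(285,300,460):print(u,g[170:205,u].tolist() if u<400 else g[170:215,u].tolist())
print(onh([[276,179],[276,186],[310,180],[310,187],[202,143]],.014))
m=(p.min(2)>205).astype(np.uint8);m[:185]=0;m[262:]=0;m[:,:205]=0;m[:,303:]=0
cn=max(cv2.findContours(m,0,1)[0],key=len)[:,0];print("tin box",cv2.boundingRect(cn),onh([[212,235],[300,235],[256,190]],.0078+.027))
E
```

```text
285 [245, 245, 246, 244, 245, 246, 206, 156, 166, 168, 184, 236, 252, 252, 248, 240, 221, 225, 250, 244, 241, 240, 240, 241, 242, 243, 244, 247, 246, 223, 168, 146, 153, 154, 149]
300 [245, 246, 246, 244, 245, 247, 207, 155, 167, 166, 181, 243, 251, 251, 246, 238, 209, 221, 251, 245, 241, 240, 239, 241, 242, 243, 244, 244, 241, 241, 242, 242, 242, 240, 240]
460 [238, 238, 237, 236, 236, 238, 208, 153, 161, 162, 194, 246, 245, 239, 236, 185, 239, 241, 240, 240, 250, 233, 0, 13, 23, 30, 33, 32, 32, 26, 0, 184, 254, 243, 240, 239, 237, 237, 239, 241, 243, 252, 89, 27, 155]
[[-47.3  31.   14. ]
 [-47.2  26.8  14. ]
 [-27.1  30.4  14. ]
 [-26.9  26.2  14. ]
 [-89.9  52.3  14. ]]
tin box (205, 185, 98, 77) [[-82.9   4.6  34.8]
 [-34.9   4.6  34.8]
 [-58.9  30.1  34.8]]
```

Emit:
apply_moves:
  series:
    - [[-1.2,0,1],[0,0,0]]
    - [[0,0,1.5],[0,0,0]]
    - [[0,0,1.5],[0,0,0]]
    - [[0,0,1],[0,0,0]]
    - [[0,0,0.5],[0,0,0]]
    - [[0,0,0],[0,0,0]]
    - [[0,0,0],[0,0,0]]

```text
t: 8.25
tool_pos: [0.5417, 0.1879, 0.2542]
orientation: [-2.065, -2.16, 0.228]
force: [-0.0, -0.5, -1.1]
opening: 0.0487
gripper_force: 15.0
```

Emit:
apply_moves:
  series:
    - [[0,0,0.5],[0,0,0]]
    - [[0,0,0.5],[0,0,0]]
    - [[0,0,0],[0,0,0]]
    - [[0,0,0],[0,0,0]]

```text
t: 8.58
tool_pos: [0.5414, 0.1879, 0.2532]
orientation: [-2.065, -2.16, 0.228]
force: [0.9, 0.0, -1.6]
opening: 0.0491
gripper_force: 15.0
```

```bash
python3 -c "
from h import *
report()"
```

```text
t 8.5833 tcp [0.5414 0.1879 0.2532] tip in chute mm [-60.44  -3.85   8.97] tin [-59.94   0.15   0.97] turn to go [-0.0007 -0.0002 -0.001 ] F chute [ 1.24 -0.04 -1.35]
```

Emit:
apply_moves:
  series:
    - [[0,0,0.5],[0,0,0]]
    - [[0,0,0.5],[0,0,0]]
    - [[0,0,0],[0,0,0]]
    - [[0,0,0],[0,0,0]]

```text
t: 8.92
tool_pos: [0.5412, 0.1879, 0.2523]
orientation: [-2.065, -2.16, 0.228]
force: [-0.3, -0.1, -2.3]
opening: 0.0488
gripper_force: 15.0
```

Emit:
apply_moves:
  series:
    - [[0,0,0.4],[0,0,0]]
    - [[0,0,0.4],[0,0,0]]
    - [[0,0,0],[0,0,0]]
    - [[0,0,0],[0,0,0]]

```text
t: 9.25
tool_pos: [0.5412, 0.1879, 0.2521]
orientation: [-2.065, -2.16, 0.227]
force: [-0.6, -1.5, 5.5]
opening: 0.0484
gripper_force: 15.0
```

Contact felt (5.5 N). I open the fingers and lift clear.

Emit:
apply_moves:
  series:
    - [[0,0,0],[0,0,0]]
    - [[0,0,0],[0,0,0]]
    - [[0,0,0],[0,0,0]]
    - [[0,0,0],[0,0,0]]
    - [[0,0,0],[0,0,0]]
    - [[0,0,0],[0,0,0]]
  claw: 0.75

```text
t: 9.75
tool_pos: [0.5411, 0.1878, 0.2514]
orientation: [-2.065, -2.16, 0.228]
force: [-0.6, -0.3, -0.0]
opening: 0.0698
gripper_force: 0.0
```

Emit:
apply_moves:
  series:
    - [[0,0,-3],[0,0,0]]
    - [[0,0,-8],[0,0,0]]
    - [[0,0,-12],[0,0,0]]
    - [[0,0,-15],[0,0,0]]
    - [[0,0,-15],[0,0,0]]
    - [[0,0,-10],[0,0,0]]
    - [[0,0,0],[0,0,0]]
    - [[0,0,0],[0,0,0]]

```text
t: 10.42
tool_pos: [0.5547, 0.1885, 0.3143]
orientation: [-2.066, -2.161, 0.225]
force: [0.3, -0.3, -0.3]
opening: 0.0696
gripper_force: 0.0
```

```bash
python3 - <<'E'
from h import *
report();s,c,p,d=grab("w4")
E
```

```text
t 10.4167 tcp [0.5547 0.1885 0.3143] tip in chute mm [-59.74  -3.73  71.42] tin [-59.22   0.28  63.42] turn to go [ 0.0016 -0.0006 -0.0009] F chute [ 0.3  -0.32 -0.2 ]
```

View pics/w4.png

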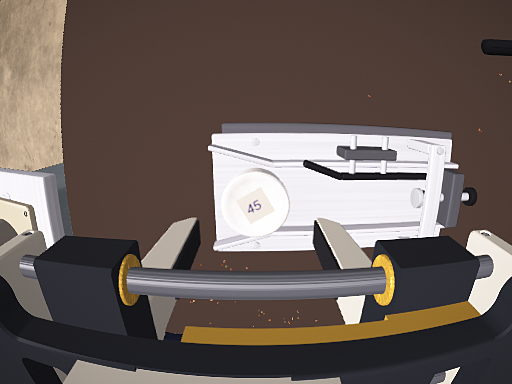

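The tin stands in the mouth, at (255,202), centred between the walls. The screw pad is at about (416,198).

```bash
python3 - <<'E'
from h import *
z=load("w4");c={k:z[k] for k in("fx","fy","cx","cy","extrinsics")}
def onh(uv,h):
    o,r=wrays(c,uv);o=chute(o);r=RC.inv().apply(r);return ((o+r*((h-o[2])/r[:,2])[:,None])*1e3).round(1)
print(onh([[221,202],[289,202],[255,167],[255,236]],.027),"pad uphill face/edges",onh([[411,197]],.02),onh([[411,197]],.013))
print("edges surf",onh([[214,148],[218,250]],.014),onh([[211,147],[217,247]],0))
E
```

```text
[[-84.4   2.   27. ]
 [-33.5   1.9  27. ]
 [-58.9  28.5  27. ]
 [-59.  -25.8  27. ]] pad uphill face/edges [[72.7  3.  20. ]] [[76.9  0.8 13. ]]
edges surf [[-90.2  40.9  14. ]
 [-90.3 -44.9  14. ]] [[-94.6  39.9   0. ]
 [-93.1 -49.1   0. ]]
```

Emit:
apply_moves:
  series:
    - [[0.5,-6,0],[0,0,0]]
    - [[0.5,-8,0],[0,0,0]]
    - [[0.5,-8,0],[0,0,0]]
    - [[0.5,-8,0],[0,0,0]]
    - [[0.5,-8,0],[0,0,0]]
    - [[0.5,-8,0],[0,0,0]]
    - [[0,-7,0],[0,0,0]]
    - [[0,0,0],[0,0,0]]
    - [[0,0,0],[0,0,0]]
    - [[0,0,0],[0,0,0]]
  claw: 0
  newtons: 20

```text
t: 11.3
tool_pos: [0.5024, 0.1891, 0.3244]
orientation: [-2.065, -2.16, 0.227]
force: [0.6, -0.5, 0.1]
opening: 0.0078
gripper_force: 0.0
```

Emit:
apply_moves:
  series:
    - [[0,0,6],[0,0,0]]
    - [[0,0,9],[0,0,0]]
    - [[0,0,10],[0,0,0]]
    - [[0,0,10],[0,0,0]]
    - [[0,0,10],[0,0,0]]
    - [[0,0,9],[0,0,0]]
    - [[0,0,6],[0,0,0]]
    - [[0,0,4],[0,0,0]]
    - [[0,0,0],[0,0,0]]
    - [[0,0,0],[0,0,0]]

```text
t: 12.13
tool_pos: [0.489, 0.1885, 0.2616]
orientation: [-2.065, -2.16, 0.228]
force: [-0.4, -0.7, 0.4]
opening: -0.0
gripper_force: 0.0
```

```bash
python3 -c "
from h import *
report()"
```

```text
t 12.1333 tcp [0.489  0.1885 0.2616] tip in chute mm [-113.37   -0.79    6.26] tin [-112.88    3.21   -1.74] turn to go [-0.0007 -0.0002 -0.001 ] F chute [-0.46 -0.71  0.27]
```

Emit:
apply_moves:
  series:
    - [[0,2,0],[0,0,0]]
    - [[0,2,0],[0,0,0]]
    - [[0,2,0],[0,0,0]]
    - [[0,2,0],[0,0,0]]
    - [[0,2,0],[0,0,0]]
    - [[0,2,0],[0,0,0]]
    - [[0,2,0],[0,0,0]]
    - [[0,2,0],[0,0,0]]
    - [[0,2,0],[0,0,0]]
    - [[0,2,0],[0,0,0]]
    - [[0,2,0],[0,0,0]]
    - [[0,2,0],[0,0,0]]

```text
t: 13.13
tool_pos: [0.5126, 0.1896, 0.2566]
orientation: [-2.065, -2.16, 0.228]
force: [-0.3, -0.1, 0.4]
opening: 0.0005
gripper_force: 0.5
```

Emit:
apply_moves:
  series:
    - [[0,2,0],[0,0,0]]
    - [[0,2,0],[0,0,0]]
    - [[0,2,0],[0,0,0]]
    - [[0,2,0],[0,0,0]]
    - [[0,2,0],[0,0,0]]
    - [[0,2,0],[0,0,0]]
    - [[0,2,0],[0,0,0]]
    - [[0,2,0],[0,0,0]]

```text
t: 13.8
tool_pos: [0.5283, 0.1903, 0.2532]
orientation: [-2.065, -2.16, 0.228]
force: [-1.1, -0.2, 0.6]
opening: 0.0005
gripper_force: 0.5
```

```bash
python3 -c "
from h import *
report()"
```

```text
t 13.8 tcp [0.5283 0.1903 0.2532] tip in chute mm [-73.19  -0.82   6.26] tin [-72.69   3.18  -1.74] turn to go [-0.0006 -0.0002 -0.001 ] F chute [-1.19 -0.2   0.39]
```

Emit:
apply_moves:
  series:
    - [[0,2,0],[0,0,0]]
    - [[0,2,0],[0,0,0]]
    - [[0,2,0],[0,0,0]]
    - [[0,2,0],[0,0,0]]
    - [[0,2,0],[0,0,0]]
    - [[0,2,0],[0,0,0]]

```text
t: 14.3
tool_pos: [0.54, 0.1908, 0.2507]
orientation: [-2.065, -2.16, 0.228]
force: [-0.6, 0.4, 0.7]
opening: 0.0006
gripper_force: 0.5
```

Emit:
apply_moves:
  series:
    - [[0,2,0],[0,0,0]]
    - [[0,2,0],[0,0,0]]
    - [[0,2,0],[0,0,0]]
    - [[0,2,0],[0,0,0]]
    - [[0,2,0],[0,0,0]]
    - [[0,2,0],[0,0,0]]

```text
t: 14.8
tool_pos: [0.5515, 0.1911, 0.2482]
orientation: [-2.065, -2.159, 0.229]
force: [-3.7, -0.8, 4.9]
opening: 0.0001
gripper_force: 2.4
```

Emit:
apply_moves:
  series:
    - [[0,2,0],[0,0,0]]
    - [[0,2,0],[0,0,0]]
    - [[0,2,0],[0,0,0]]
    - [[0,2,0],[0,0,0]]
    - [[0,2,0],[0,0,0]]
    - [[0,2,0],[0,0,0]]

```text
t: 15.3
tool_pos: [0.5631, 0.192, 0.2458]
orientation: [-2.064, -2.159, 0.229]
force: [-4.5, -0.8, 4.9]
opening: 0.0004
gripper_force: 3.5
```

```bash
python3 - <<'E'
from h import *
report();s,c,p,d=grab("w5")
E
```

```text
t 15.3 tcp [0.5631 0.192  0.2458] tip in chute mm [-37.71  -0.71   6.18] tin [-37.22   3.29  -1.82] turn to go [-0.0017 -0.0004 -0.0008] F chute [-5.48 -0.58  3.86]
```

View pics/w5.png

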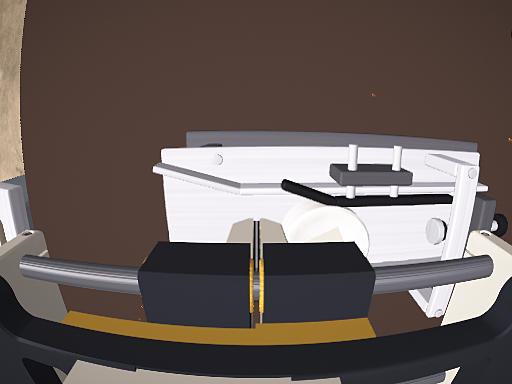

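The tin is at (326,235), entering the brake's lead-in (shoe from (283,183)). I check that it's still flat.

```bash
cat >> h.py <<'E'
def tincheck(n):
    z=load(n);c={k:z[k] for k in("fx","fy","cx","cy","extrinsics")};Q=chute(wcloud(c,z["d"]).reshape(-1,3))
    m=z["d"].ravel()>0;m&=(abs(Q[:,2]-.027)<.008)&(abs(Q[:,1])<.014)&(Q[:,0]>-.09)&(Q[:,0]<.1)&(z["p"].reshape(-1,3).min(1)>150)
    q=Q[m];s=np.median(q[:,0]);q=q[abs(q[:,0]-s)<.03]
    A=np.c_[np.ones(len(q)),q[:,:2]];k=np.linalg.lstsq(A,q[:,2],rcond=None)[0]
    print(len(q),"s",q[:,0].min(),q[:,0].max(),"h",q[:,2].mean(),"tilt",k[1:])
E
python3 -c "
from h import *
tincheck('w4');tincheck('w5')"
```

```text
2242 s -0.08408773448210516 -0.03329827649732644 h 0.026523894514634157 tilt [-0.00070357 -0.00522505]
1891 s -0.032961701005352714 0.027013069211971098 h 0.026510247098309164 tilt [-0.00639646 -0.02438218]
```

Emit:
apply_moves:
  series:
    - [[0,1.5,0],[0,0,0]]
    - [[0,1.5,0],[0,0,0]]
    - [[0,1.5,0],[0,0,0]]
    - [[0,1.5,0],[0,0,0]]
    - [[0,1.5,0],[0,0,0]]
    - [[0,1.5,0],[0,0,0]]

```text
t: 15.85
tool_pos: [0.5719, 0.1926, 0.2439]
orientation: [-2.064, -2.159, 0.228]
force: [-5.3, 0.9, 5.4]
opening: 0.0004
gripper_force: 3.3
```

Emit:
apply_moves:
  series:
    - [[0,1.5,0],[0,0,0]]
    - [[0,1.5,0],[0,0,0]]
    - [[0,1.5,0],[0,0,0]]
    - [[0,1.5,0],[0,0,0]]
    - [[0,1.5,0],[0,0,0]]
    - [[0,1.5,0],[0,0,0]]

```text
t: 16.35
tool_pos: [0.5806, 0.1931, 0.242]
orientation: [-2.064, -2.159, 0.228]
force: [-5.4, 1.2, 5.2]
opening: 0.0001
gripper_force: 3.4
```

```bash
python3 -c "
from h import *
report()"
```

```text
t 16.35 tcp [0.5806 0.1931 0.242 ] tip in chute mm [-19.69  -0.32   6.2 ] tin [-19.2    3.69  -1.8 ] turn to go [-0.0014 -0.0009 -0.0006] F chute [-6.31  1.42  4.03]
```

Emit:
apply_moves:
  series:
    - [[0,1.5,0],[0,0,0]]
    - [[0,1.5,0],[0,0,0]]
    - [[0,1.5,0],[0,0,0]]
    - [[0,1.5,0],[0,0,0]]
    - [[0,1.5,0],[0,0,0]]
    - [[0,1.5,0],[0,0,0]]

```text
t: 16.85
tool_pos: [0.5894, 0.1935, 0.2402]
orientation: [-2.064, -2.159, 0.228]
force: [-5.8, 1.6, 5.9]
opening: 0.0003
gripper_force: 3.5
```

Emit:
apply_moves:
  series:
    - [[0,1,0],[0,0,0]]
    - [[0,1,0],[0,0,0]]
    - [[0,1,0],[0,0,0]]
    - [[0,1,0],[0,0,0]]
    - [[0,1,0],[0,0,0]]
    - [[0,1,0],[0,0,0]]

```text
t: 17.35
tool_pos: [0.5952, 0.1938, 0.2389]
orientation: [-2.063, -2.159, 0.228]
force: [-6.1, 1.8, 5.5]
opening: 0.0008
gripper_force: 3.6
```

```bash
python3 - <<'E'
from h import *
report();s,c,p,d=grab("w6");tincheck("w6")
def onh(uv,h):
    o,r=wrays(c,uv);o=chute(o);r=RC.inv().apply(r);return ((o+r*((h-o[2])/r[:,2])[:,None])*1e3).round(1)
cv2.imwrite("pics/w6c.png",cv2.resize(p[140:290,230:510],None,fx=2.8,fy=2.8))
E
```

```text
t 17.35 tcp [0.5952 0.1938 0.2389] tip in chute mm [-4.76 -0.23  6.19] tin [-4.27  3.78 -1.81] turn to go [-0.0015 -0.001  -0.0005] F chute [-7.03  2.13  4.12]
1814 s -0.0005976002910604138 0.059350796956033465 h 0.026517518025006907 tilt [-0.00787789 -0.02213828]
```

View pics/w6c.png

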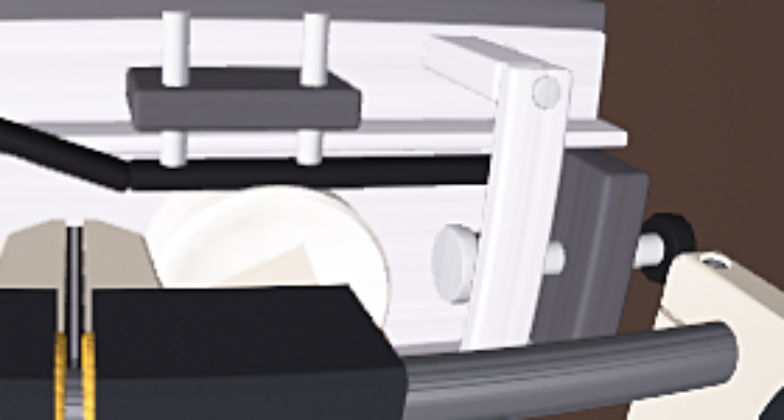

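The tin is flat at s ≈ 37. Its lid edge is at about (369,230) and the pad face at about (385,233), so roughly 10 to 14 mm remain. I go on in finer rows.

Emit:
apply_moves:
  series:
    - [[0,1,0],[0,0,0]]
    - [[0,1,0],[0,0,0]]
    - [[0,1,0],[0,0,0]]
    - [[0,1,0],[0,0,0]]
    - [[0,1,0],[0,0,0]]
    - [[0,1,0],[0,0,0]]
    - [[0,0.5,0],[0,0,0]]

```text
t: 17.98
tool_pos: [0.6016, 0.1942, 0.2376]
orientation: [-2.063, -2.159, 0.227]
force: [-5.4, 1.7, 5.0]
opening: 0.0008
gripper_force: 3.6
```

Emit:
apply_moves:
  series:
    - [[0,0.5,0],[0,0,0]]
    - [[0,0.5,0],[0,0,0]]
    - [[0,0.5,0],[0,0,0]]
    - [[0,0.5,0],[0,0,0]]

```text
t: 18.32
tool_pos: [0.6035, 0.1942, 0.2372]
orientation: [-2.063, -2.159, 0.228]
force: [-5.4, 1.6, 5.8]
opening: 0.0006
gripper_force: 3.6
```

Emit:
apply_moves:
  series:
    - [[0,0.5,0],[0,0,0]]
    - [[0,0.5,0],[0,0,0]]
    - [[0,0.5,0],[0,0,0]]
    - [[0,0.5,0],[0,0,0]]

```text
t: 18.65
tool_pos: [0.6054, 0.1944, 0.2367]
orientation: [-2.063, -2.159, 0.227]
force: [-5.6, 2.2, 5.0]
opening: 0.0003
gripper_force: 3.7
```

```bash
python3 -c "
from h import *
report()"
```

```text
t 18.65 tcp [0.6054 0.1944 0.2367] tip in chute mm [ 5.67 -0.13  6.18] tin [ 6.16  3.88 -1.81] turn to go [-0.0015 -0.0012 -0.0004] F chute [-6.45  2.46  3.77]
```

Emit:
apply_moves:
  series:
    - [[0,0.5,0],[0,0,0]]
    - [[0,0.5,0],[0,0,0]]
    - [[0,0.4,0],[0,0,0]]

```text
t: 18.9
tool_pos: [0.6068, 0.1945, 0.2365]
orientation: [-2.063, -2.159, 0.227]
force: [-6.3, 1.1, 5.6]
opening: 0.0006
gripper_force: 3.7
```

Emit:
apply_moves:
  series:
    - [[0,0.5,0],[0,0,0]]
    - [[0,0.5,0],[0,0,0]]
    - [[0,0.4,0],[0,0,0]]

```text
t: 19.15
tool_pos: [0.6082, 0.1945, 0.2362]
orientation: [-2.063, -2.159, 0.227]
force: [-6.1, 0.8, 5.6]
opening: 0.0003
gripper_force: 3.7
```

Emit:
apply_moves:
  series:
    - [[0,0.5,0],[0,0,0]]
    - [[0,0.5,0],[0,0,0]]
    - [[0,0.4,0],[0,0,0]]

```text
t: 19.4
tool_pos: [0.6096, 0.1946, 0.2359]
orientation: [-2.063, -2.159, 0.227]
force: [-5.8, 1.3, 6.6]
opening: 0.0005
gripper_force: 3.7
```

Emit:
apply_moves:
  series:
    - [[0,0.5,0],[0,0,0]]
    - [[0,0.5,0],[0,0,0]]
    - [[0,0.4,0],[0,0,0]]

```text
t: 19.65
tool_pos: [0.6109, 0.1946, 0.2356]
orientation: [-2.063, -2.159, 0.227]
force: [-6.2, 1.8, 6.2]
opening: 0.0004
gripper_force: 3.7
```

Emit:
apply_moves:
  series:
    - [[0,0.5,0],[0,0,0]]
    - [[0,0.5,0],[0,0,0]]
    - [[0,0.4,0],[0,0,0]]

```text
t: 19.9
tool_pos: [0.6123, 0.1947, 0.2353]
orientation: [-2.063, -2.159, 0.227]
force: [-5.1, 1.2, 5.8]
opening: 0.0005
gripper_force: 3.7
```

Emit:
apply_moves:
  series:
    - [[0,0.5,0],[0,0,0]]
    - [[0,0.5,0],[0,0,0]]
    - [[0,0.4,0],[0,0,0]]

```text
t: 20.15
tool_pos: [0.6136, 0.1948, 0.235]
orientation: [-2.063, -2.159, 0.227]
force: [-6.9, 1.3, 5.0]
opening: 0.0004
gripper_force: 3.7
```

Emit:
apply_moves:
  series:
    - [[0,0.5,0],[0,0,0]]
    - [[0,0.5,0],[0,0,0]]
    - [[0,0.4,0],[0,0,0]]

```text
t: 20.4
tool_pos: [0.6148, 0.1949, 0.2348]
orientation: [-2.063, -2.159, 0.228]
force: [-10.0, 1.3, 7.6]
opening: 0.0007
gripper_force: 5.2
```

```bash
python3 - <<'E'
from h import *
report();s,c,p,d=grab("w7");tincheck("w7")
cv2.imwrite("pics/w7c.png",cv2.resize(p[140:290,230:510],None,fx=2.8,fy=2.8))
E
```

```text
t 20.4 tcp [0.6148 0.1949 0.2348] tip in chute mm [15.16 -0.06  6.2 ] tin [15.65  3.95 -1.79] turn to go [-0.0022 -0.0012 -0.0003] F chute [-11.3    1.73   5.41]
1725 s 0.016636610287495312 0.07644056185091264 h 0.026491336310867745 tilt [-0.01182011 -0.01760433]
```

View pics/w7c.png

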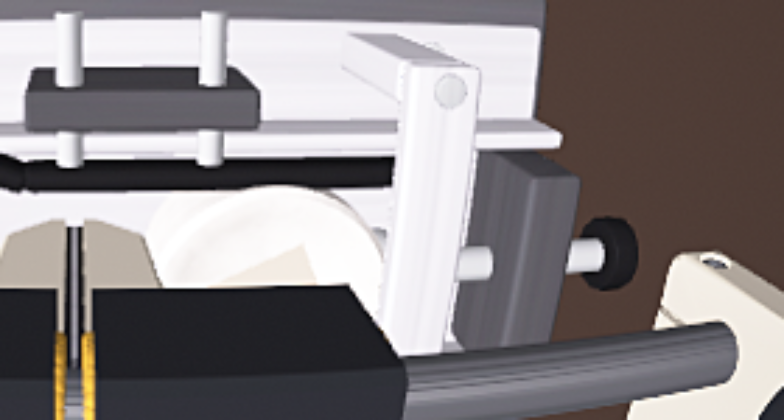

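The tin now meets the screw pad. The push has risen from about 7 to 11 N, so I press slightly more and hold.

Emit:
apply_moves:
  series:
    - [[0,0.4,0],[0,0,0]]
    - [[0,0,0],[0,0,0]]
    - [[0,0,0],[0,0,0]]
    - [[0,0,0],[0,0,0]]

```text
t: 20.78
tool_pos: [0.6151, 0.1949, 0.2347]
orientation: [-2.063, -2.159, 0.229]
force: [-7.8, 1.3, 7.3]
opening: 0.0003
gripper_force: 5.3
```

```bash
python3 -c "
from h import *
report()"
```

```text
t 20.7833 tcp [0.6151 0.1949 0.2347] tip in chute mm [15.29 -0.08  6.19] tin [15.77  3.93 -1.81] turn to go [-0.0027 -0.0011 -0.0003] F chute [-9.09  1.67  5.54]
```

Emit:
apply_moves:
  series:
    - [[0,0.3,0],[0,0,0]]
    - [[0,0.3,0],[0,0,0]]
    - [[0,0,0],[0,0,0]]
    - [[0,0,0],[0,0,0]]

```text
t: 21.12
tool_pos: [0.6154, 0.1949, 0.2347]
orientation: [-2.062, -2.158, 0.23]
force: [-10.6, 1.0, 8.9]
opening: 0.0005
gripper_force: 6.6
```

```bash
python3 -c "
from h import *
report()"
```

```text
t 21.1167 tcp [0.6154 0.1949 0.2347] tip in chute mm [15.47 -0.04  6.22] tin [15.95  3.96 -1.77] turn to go [-0.0036 -0.001  -0.0002] F chute [-12.14   1.44   6.57]
```

Emit:
apply_moves:
  series:
    - [[0,0.3,0],[0,0,0]]
    - [[0,0,0],[0,0,0]]
    - [[0,0,0],[0,0,0]]
    - [[0,0,0],[0,0,0]]
    - [[0,0,0],[0,0,0]]

```text
t: 21.53
tool_pos: [0.6156, 0.1949, 0.2346]
orientation: [-2.062, -2.158, 0.23]
force: [-11.7, 2.4, 10.3]
opening: 0.0006
gripper_force: 7.1
```

```bash
python3 -c "
from h import *
report()"
```

```text
t 21.5333 tcp [0.6156 0.1949 0.2346] tip in chute mm [15.57 -0.07  6.22] tin [16.04  3.94 -1.78] turn to go [-0.004  -0.001  -0.0002] F chute [-13.44   2.91   7.66]
```

Emit:
apply_moves:
  series:
    - [[0,-0.5,0],[0,0,0]]
    - [[0,-0.5,0],[0,0,0]]
    - [[0,-1,0],[0,0,0]]
    - [[0,-3,0],[0,0,0]]
    - [[0,-6,0],[0,0,0]]
    - [[0,-8,0],[0,0,0]]
    - [[0,-8,0],[0,0,0]]
    - [[0,-8,0],[0,0,0]]
    - [[0,0,0],[0,0,0]]

```text
t: 22.28
tool_pos: [0.581, 0.1928, 0.242]
orientation: [-2.064, -2.16, 0.228]
force: [-0.5, -0.4, 0.2]
opening: 0.0006
gripper_force: 0.0
```

Emit:
apply_moves:
  series:
    - [[0,0,-6],[0,0,0]]
    - [[0,0,-12],[0,0,0]]
    - [[0,-5,-15],[0,0,0]]
    - [[0,-5,-15],[0,0,0]]
    - [[0,-5,-15],[0,0,0]]
    - [[0,-5,-15],[0,0,0]]
    - [[0,0,-12],[0,0,0]]
    - [[0,0,0],[0,0,0]]
    - [[0,0,0],[0,0,0]]
    - [[0,0,0],[0,0,0]]

```text
t: 23.12
tool_pos: [0.5816, 0.1926, 0.3331]
orientation: [-2.065, -2.159, 0.229]
force: [0.0, 0.1, -1.2]
opening: -0.0001
gripper_force: 0.0
```

```bash
python3 - <<'E'
from h import *
report();s,c,p,d=grab("w8");tincheck("w8")
E
```

```text
t 23.1167 tcp [0.5816 0.1926 0.3331] tip in chute mm [-37.69  -1.02  95.47] tin [-37.2    2.98  87.47] turn to go [-0.0014 -0.0001 -0.0011] F chute [ 0.27  0.09 -1.13]
1570 s 0.03029261972627839 0.07936986825959154 h 0.02632800138214953 tilt [ 0.01708213 -0.00653072]
```

View pics/w8.png

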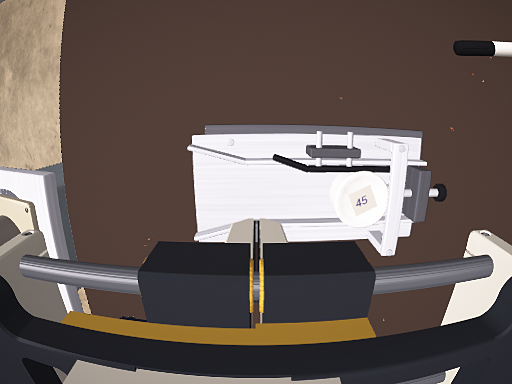

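The tin lies flat at s ≈ 57, at (359,198) beside the shoe and up to the pad. The gripper is clear of everything, so I hand in.

```bash
python3 -c "
from plant import robot
print(robot.close_job())"
```

```text
the job is handed in; nothing more can be done
None
```

I loaded the small tin down the chute and pressed it against the screw stop with about 6.5 N beyond the brake drag (measured as a 13.4 N push against about 7 N of drag). I then withdrew the gripper clear and handed the job in at 23 s; the hand-in returned no verdict.

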